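Open the sticky medicine box and hold its key turned

TASK

Please unlock the white medicine box: pull the rubber dust cap off its lock and stand it on the counter, then take the round-headed key from the wooden key stand (leave the square-headed door key) and put it fully into the keyhole. The lock is sticky, so do not force it: wiggle the key gently past the pins until it is home, then turn it clockwise a quarter turn, which cams the lid ajar. The lock springs back, so finish with the key still gripped and held turned, and do not disturb the other things.

Things in the scene. Friction and masses are not known exactly. Their poses are not given: they have to be found in the camera images.
- medbox: white steel medicine box, fixed to the counter: 180 deep (x) x 240 wide (y), origin under its centre, front at local -x. A front deck 70 mm deep, 62 mm high, carries the lock; behind it is the hinged lid, its top 11 mm above the deck, its edge 36 mm behind the lock's axis.
- keyhole (a point): centre of the keyhole in the lock's flat top face, 74 mm above the counter, local axes as the box. The lock is a steel boss 34 mm across, 12 mm high on the deck. The keyhole is a slot 27 mm (along local x) x 7 mm, its mouth bevelled to 31 x 13 mm: the key's bits must lie along local x.
- lock_pins (a point): on the lock's axis, 18 mm under its face: here two sticky pins stand in the slot from its two ends (local +x and -x), 3.5 mm either side of this height. Pushed straight they jam (over 40 N); lightly pressed (5 to 15 N) while the key is rocked about its own axis by up to 6 degrees, or nudged along local x by 1 to 2 mm, they give way and stay back.
- lock_floor (a point): firm floor of the lock on its axis, 34.5 mm under the face: the key is home when its lower tip stands on it. Only then is it free to turn.
- rotor (a joint): angle of the lock's inner rotor, rad: 0 at rest, grows as the key turns clockwise seen from above, firm stop at 1.5. It has about 0.12 rad of play to the key: a key turned by a quarter (1.57) takes it to about 1.45. A spring (0.04 to 0.15 N m) takes it back to 0 when let go.
- lid (a joint): angle of the box lid, rad: 0 shut; the rotor cams it up by a tenth of its own angle (front edge about 14 mm ajar after the quarter turn), only while held turned.
- cap_stem (a point): black rubber dust cap on the lock: centre of its upright round stem (21 mm thick, 24 mm at the ends, 23 mm high; grip it here), z up, 27 mm above the cap's underside. 35 g. Ball detents hold the cap: it comes straight up off the lock with about 5 to 10 N, and is clear after 13 mm.
- cap_skirt (a point): centre of the dust cap's underside. The skirt is 48 mm across and 15 mm high, the whole cap 38 mm high. At the start it stands on the box's deck, 62 mm above the counter.
- key_head (a point): round-headed key: centre of its head, a black plastic disc 34 mm across, 11 mm thick, with a 24 x 12 mm shoulder under it. Local z up along the shank, x in the plane of disc and bits, y through the flat faces (grip there). Half-turned it is the same. The head's underside is 21 mm below this point. At the start it stands in a stand slot, underside on the stand's top; lift 45 mm to clear. 36 to 63 g.
- key_tip (a point): lower end of the round-headed key, on its axis, 60 mm below the centre of the head: a steel shank 5.5 mm thick and 39 mm long, ending in a double bit 24 mm wide (along the key's x), 4 mm thick, 12 mm high, its lower corners bevelled by 4 mm.
- door_key_head (a point): centre of the square head (32 x 11 x 38 mm, its top 84 mm above the counter) of the other key in the stand; same plastic, not for this lock; leave it standing, and carry the round-headed key well over it.
- key_stand: wooden key stand, fixed, 62 x 145 x 46 mm high on a foot 74 x 157 x 6 mm, origin at the centre of its underside; two slots 72 mm apart along its local y, at y = +36 and -36 mm; either key may stand in either. The slots' long direction is its local x.
- mug_b: green and white mug, 99 mm high, bystander (origin under its centre)
- teaspoon: steel teaspoon, 139 mm long, lying near the front edge, bystander
- apple_0: red apple, bystander
- apple_1: red apple, bystander
- honey_jar: glass honey jar, 110 mm high, bystander
- spice_c: spice jar with a dark lid, 105 mm high, bystander
Mind the look-alikes: they are no part of the job. Of the things shaped like the part that bears cap_stem, the black one is meant.

How it is judged (in metres and radians):
On the way, in this order (a step that is already met when the one before it is completed fails the run):
1. the dust cap is off and stands released on the counter (height (world z) of cap_stem below 0.035 m and contact force between the fingers and cap below 0.1 N and linear speed of cap below 0.05 m/s), for 0.2 s.
2. the round-headed key is lifted out of the stand (height (world z) of key_tip above 0.05 m), for 0.1 s.
3. the key is fully home in the lock, not yet turned (z of key_tip in the frame of keyhole below -0.0305 m and horizontal distance between key_tip and keyhole below 0.004 m and value of joint rotor below 0.25 rad), for 0.1 s.
At the end, for the whole second after the job is handed in: The key is home (tip at least 29.5 mm under the lock's face, within 4 mm of its axis), gripped in the fingers and held turned (rotor past 1.2 rad of about 1.45, lid more than 0.09 rad ajar); the dust cap stands upright at rest on the counter, skirt down (stem centre under 35 mm up) (value of joint rotor above 1.2 rad and value of joint lid above 0.09 rad and z of key_tip in the frame of keyhole below -0.0295 m and horizontal distance between key_tip and keyhole below 0.004 m and contact force between the fingers and safe_key above 2 N and height (world z) of cap_stem between 0.005 and 0.035 m and angle between cap_stem's own z axis and vertical below 0.3 rad and linear speed of cap below 0.05 m/s); the arm keeps its last pose, push and grip.
It fails at once if the key was forced in: more than 45 N between key and box before it is turned (contact force between safe_key and medbox above 45 N and value of joint rotor below 0.2 rad).
It fails at once if the door key was taken or knocked out (distance of door_key_head from where it was at the start of the episode above 0.02 m).
It fails at once if a bystander was disturbed (moved more than 3 cm) (distance of any of mug_b, teaspoon, apple_0, apple_1, honey_jar, spice_c from where it was at the start of the episode above 0.03 m).
It also fails if it takes over 72 s, if anything falls off the work surface, if the arm or the gripper's body presses on something with over 40 N, if the wrist force passes 120 N, or if a joint passes its speed limit or range.

ROBOT

A 6-joint arm with a two-finger parallel gripper is mounted at the origin on a cart in front of the work surface, level with it; the furniture and walls round the work are solid. World frame = base frame: x ahead of the robot, y to its left, z up, the work surface at z = 0. Lengths are in mm, angles in rad, forces in N, time in s.
With the tool pointing down it reaches from about 325 to 775 mm from the base axis. Payload 9.3 kg.
Tool frame: the origin (TCP) lies at the centre of the arm's flange, where the gripper is bolted on; the fingertips stand 173 mm ahead of it and the grasp point (between the pads) lies 155 mm ahead of it; z points along the fingers, y is the line along which they close (so a half turn about z gives the same grasp; the last joint's range is limited). The gripper opens to 85 mm and grips with 20 to 120 N. Pads are 22 mm wide; open, the fingers measure 114 mm over their backs; the gripper's body (76 mm by 85 mm) begins 54 mm behind the grasp point. The pads swing forward as they close: fully open they stand 13 mm farther back than shut.
Start: joints at [-1.382, 0.259, 0.021, 1.334, 0, 1.418], TCP at [184.344, -518.184, 404.679] pointing down, gripper open.
Joint ranges: [-3.04, 3.04], [-0.91, 1.82], [-1.04, 1.36], [-1.92, 1.95], [-1.52, 1.45], [-3.14, 3.14]. Speed limits (rad/s): [2.22, 2.22, 2.79, 3.14, 3.14, 3.14].

INTERFACE

Orientations are given as [roll, pitch, yaw] about the fixed x, y, z axes, in that order (R = Rz(yaw) Ry(pitch) Rx(roll)).
In Python, from plant import arm, optics gives the robot as it stands.
- The arm moves only by the tool servo_tool, never from a script. Its argument "targets" is a list of rows, each a list of 3 entries, a list of its own where there are three numbers: the opening, from 0 (shut) to 1 (fully open), then the shift along the tool's x, y, z in m, then the turn, a rotation vector about the tool's x, y, z in degrees. In form: [[gripper, [x, y, z], [rx, ry, rz]], ...]. A call has 1 to 12 rows; each row shifts and turns the commanded pose from where the row before left it, along the tool's axes as they then stand; what a row does not reach is not made up. A row lasts 1/10 s, in which the tool goes at most 50 mm and 8.59 degrees, less where a joint would pass 70% of its speed; a pose out of reach is approached as far as the arm can. A call is refused whole if a number of a shift passes 0.05 or a number of a turn 8.59, either way. A call with a gripper value outside its range is refused whole. The fingers move at their own pace and stop on an object; "force" is the grip in N (left out, the last holds). Time passes only in rows, so rows that do not move let the fingers close. It gives the time, the measured TCP pose, the force, the opening and the grip force at its end, in the units of the state.
- arm.observe(): the state, without advancing time (a new reading comes with each control period).
- optics.camera(name): name is "side" or "top"; returns a dict with "frame" (384x512x3 uint8, red, green, blue), "fx", "fy", "cx", "cy" (pixels), "xyz" and "attitude" of the camera in the world. Camera axes: x right, y up, looking along -z (the intrinsics and any distortion apply to the point x, -y, -z); pixel columns grow to the right and rows downward; lengths in mm; the calibration is good to about 2 mm. A picture is of the moment at which its call begins. There is no depth.
- arm.job_done(): hands the job in; it is judged then, once.
Trained networks look in the newest picture that a camera, given by its name, has taken for a name from the list of things; names that differ only in an ending like _2 or _b are one class to them, and where a whole thing is asked for, a point or a joint stands for the part that bears it (a point fixed in the world has none). Each returns a list of dicts, best first, with "conf" (0 to 1); they miss things now and then, are a little off and sometimes report something else, mostly with a low value. They report only what shows in the picture. A call takes as long as a camera call. They do not tell look-alikes from the thing itself.
- optics.look_for(name, camera): "box" ([left, top, right, bottom] in pixels, round what is visible of it).
- optics.outline_of(name, camera): "mask" (384x512 bool, what is visible of it) and "box" ([left, top, right, bottom] in pixels, round what is visible of it).
The state is a dict: "time": time; "joints": joint angles; "joint_vel": joint speeds; "effort": joint torques, N m; "tool_pos": TCP position; "tcp_rot": TCP orientation; "contact_force": force on the tool from outside, world axes, zero at the start; "ft_torque": the same for the moment, N m; "gripper_width": finger opening in mm; "gripper_force": force on a finger pad.
Only numpy, scipy, OpenCV 4.12 (cv2) and the standard library are available. Lean on these libraries where they do the work, as an engineer would, in place of code of your own. Each camera call takes 0.05 s, during which the arm holds its last target. There are 200 camera calls.

## Working session

There is one attempt and no reset: what is moved stays moved. The work goes in short steps, Python scripts to look and compute and a tool call to move; the robot and the scene stay as the last step left them, time stands still between calls to the robot, and variables do not carry over. Pictures are saved under pics/ and viewed, at most 10 in all, crops included, and the job is handed in when it is done.

Besides the shell and the picture viewer there is one more tool, called after "Request:" by a JSON object that holds its "op" and its "data", one argument or row to a line. servo_tool: Moves the arm, as the interface text tells. Its arguments: {"type":"object","properties":{"targets":{"type":"array","items":{"type":"array"}},"force":{"type":"number"}},"required":["targets"]}

```bash
mkdir -p pics; ls
cat > h.py <<'E'
import numpy as np, cv2
from scipy.spatial.transform import Rotation as R
from plant import arm, optics
def cam(n):
    c=optics.camera(n); return c
def save(c,f,box=None,s=1):
    im=c["frame"][:,:,::-1]
    if box: im=im[box[1]:box[3],box[0]:box[2]]
    cv2.imwrite(f,cv2.resize(im,None,fx=s,fy=s,interpolation=cv2.INTER_CUBIC))
def rot(c):
    a=np.array(c["attitude"],float)
    return a if a.shape==(3,3) else (R.from_euler("xyz",a).as_matrix() if a.size==3 else R.from_quat(a).as_matrix())
def ray(c,u,v):
    d=np.array([(u-c["cx"])/c["fx"],-(v-c["cy"])/c["fy"],-1.]); return np.array(c["xyz"],float),rot(c)@d
def atz(c,u,v,z):
    o,d=ray(c,u,v); return o+d*(z-o[2])/d[2]
def proj(c,p):
    q=rot(c).T@(np.array(p,float)-np.array(c["xyz"])); return c["cx"]+c["fx"]*q[0]/-q[2], c["cy"]-c["fy"]*q[1]/-q[2]
E
python3 - <<'E'
from h import *
for n in("top","side"):
    c=cam(n); save(c,f"pics/{n}0.png",s=1.5); print(n,{k:v for k,v in c.items() if k!="frame"})
    for t in("medbox","cap_stem","key_head","door_key_head","key_stand","mug_b","honey_jar","spice_c","apple_0","teaspoon"):
        print(t,[(round(d["conf"],2),np.round(d["box"]).tolist()) for d in optics.look_for(t,n)][:4])
print(arm.observe())
E
```

```text
pics
top {'fx': 480.34226436784945, 'fy': 480.34226436784945, 'cx': 254.38990601633185, 'cy': 201.71037969377164, 'xyz': array([-301.27229654, -322.34903932, 1519.98172916]), 'attitude': array([ 0.55212898, -0.01284352, -1.23872157])}
medbox [(0.64, [175.0, 163.0, 208.0, 213.0])]
cap_stem [(0.54, [161.0, 220.0, 176.0, 238.0])]
key_head []
door_key_head []
key_stand [(0.63, [300.0, 174.0, 334.0, 203.0])]
mug_b [(0.75, [299.0, 175.0, 331.0, 202.0])]
honey_jar [(0.89, [329.0, 175.0, 354.0, 207.0]), (0.57, [285.0, 163.0, 296.0, 189.0])]
spice_c [(0.75, [283.0, 162.0, 292.0, 187.0])]
apple_0 [(0.56, [349.0, 286.0, 370.0, 297.0])]
teaspoon []
side {'fx': 460.2547432323096, 'fy': 460.2547432323096, 'cx': 261.313228496473, 'cy': 187.6603480587153, 'xyz': array([ 176.72600955, 1143.74647371,  735.81527553]), 'attitude': array([ 1.10124464, -0.01116935, -2.86553758])}
medbox [(0.51, [185.0, 196.0, 281.0, 274.0])]
cap_stem [(0.65, [297.0, 234.0, 316.0, 246.0]), (0.62, [302.0, 216.0, 318.0, 230.0]), (0.61, [296.0, 202.0, 308.0, 220.0]), (0.52, [275.0, 266.0, 294.0, 285.0])]
key_head [(0.58, [297
[... 610 characters left out ...]
joints': array([-1.38161154e+00,  2.58574863e-01,  2.14996246e-02,  1.33371838e+00,
       -5.13193315e-06,  1.41822177e+00]), 'joint_vel': array([-7.64331965e-04, -3.59444082e-04,  1.02661549e-03, -1.22021267e-03,
        8.03206595e-05, -1.15917137e-03]), 'effort': array([-2.32282335e-03, -5.55399299e+01,  3.44736528e+01,  1.59517265e-03,
       -3.58738307e-04,  7.92172983e-06]), 'tool_pos': array([ 184.3354568 , -518.1751932 ,  404.69224028]), 'tcp_rot': array([3.14159076e+00, 5.48317739e-06, 3.41759351e-01]), 'contact_force': array([-0.65241852,  0.0381765 ,  0.65750973]), 'ft_torque': array([0.06937001, 0.03698581, 0.00685919]), 'gripper_force': 0.0, 'gripper_width': 84.98020526813983}
```

View both.

View pics/top0.png

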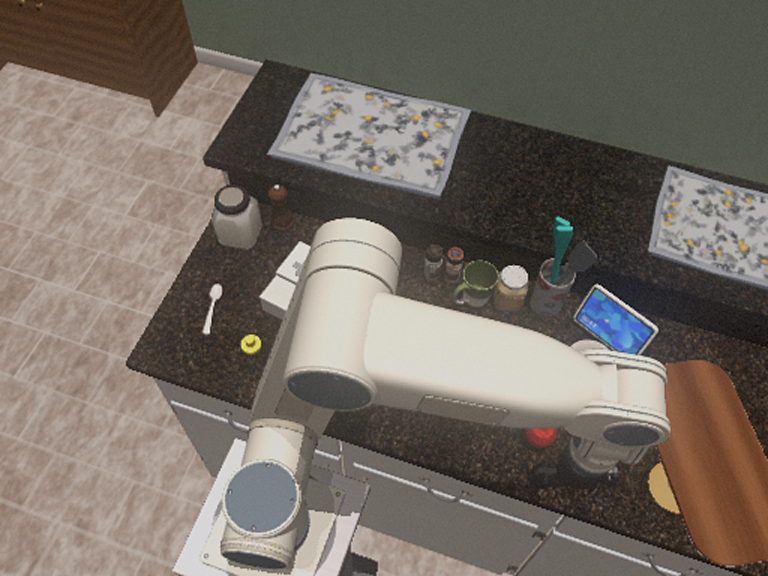

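View pics/side0.png

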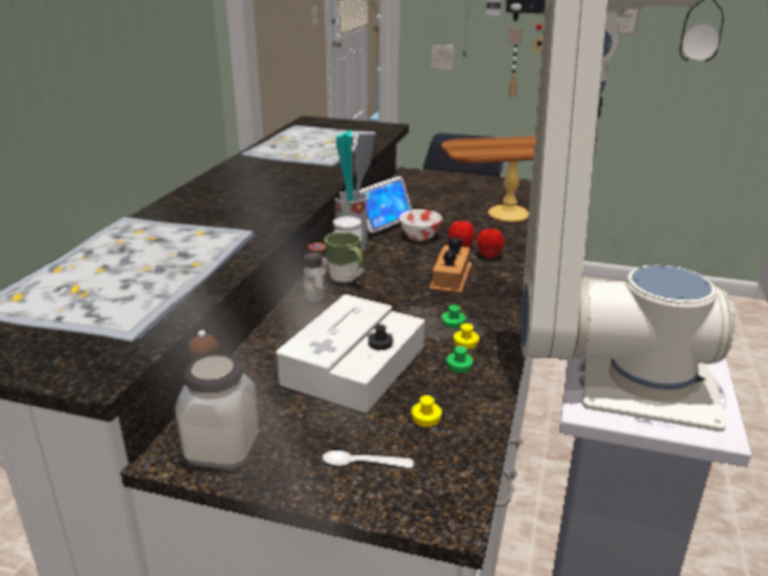

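Run:
```python
from h import *
c=cam("side")
for n,u,v,z in [("cap stem",380/1.5,333/1.5,90),("box front-left-near corner?",362/1.5,383/1.5,62),("box front right",424/1.5,318/1.5,62),("keyA near",449/1.5,258/1.5,65),("keyB far",455/1.5,243/1.5,65),("yellow",427/1.5,415/1.5,5),("green2",460/1.5,362/1.5,5),("green1",454/1.5,320/1.5,5),("yel2",466/1.5,340/1.5,5),("spice",315/1.5,295/1.5,0),("mug",345/1.5,277/1.5,0),("apple",490/1.5,253/1.5,0),("apple",462/1.5,243/1.5,0),("spoon tip",412/1.5,463/1.5,0),("spoon",325/1.5,457/1.5,0),("stand foot front",433/1.5,288/1.5,0),("stand foot fr2",464/1.5,290/1.5,0)]:
    print(n,np.round(atz(c,u,v,z)))
save(c,"pics/side_crop.png",(240,140,340,260),5)
```

```text
cap stem [481. 121.  90.]
box front-left-near corner? [477. 239.  62.]
box front right [429.  -3.  62.]
keyA near [ 437. -284.   65.]
keyB far [ 440. -373.   65.]
yellow [368. 220.   5.]
green2 [345.  44.   5.]
green1 [ 387. -110.    5.]
yel2 [348. -38.   5.]
spice [ 712. -138.    0.]
mug [ 678. -244.    0.]
apple [ 367. -484.    0.]
apple [ 448. -526.    0.]
spoon tip [365. 336.   0.]
spoon [499. 362.   0.]
stand foot front [ 464. -250.    0.]
stand foot fr2 [ 393. -261.    0.]
```

View pics/side_crop.png

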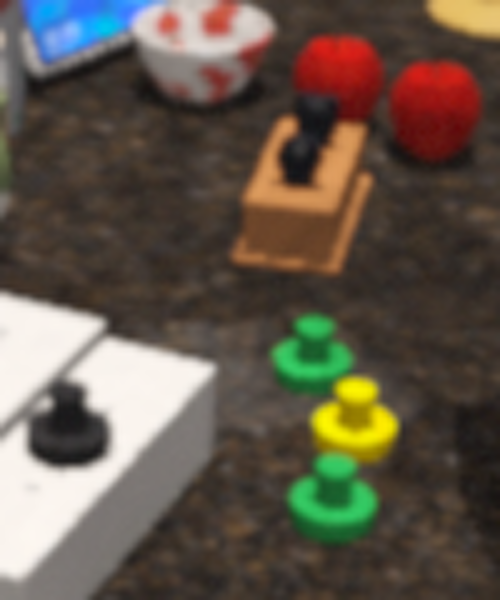

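Candidates for the cap: black one on the box at side (253,222) – others are green (303,210), (307,239) and yellow (311,223), (284,273); black chosen. Keys: near head (300,171) is the round one (y≈-284), far (303,162) the square one. First I rotate the wrist and park the arm at the left so the top camera sees the scene.

Request:
{"op": "servo_tool", "data": {
  "targets": [
    [1,[0,0,0],[0,0,-8.5]],
    [1,[0,0,0],[0,0,-8.5]],
    [1,[0,0,0],[0,0,-8.5]],
    [1,[0,0,0],[0,0,-8.5]],
    [1,[0,0,0],[0,0,-8.5]],
    [1,[0,0,0],[0,0,-8.5]],
    [1,[0,0,0],[0,0,-8.5]],
    [1,[0,0,0],[0,0,-8.5]],
    [1,[0,0,0],[0,0,-8.5]],
    [1,[0,0,0],[0,0,-8.5]],
    [1,[0,0,0],[0,0,-8.5]],
    [1,[0,0,0],[0,0,-8.5]]
  ]
}}

```text
time: 2.35
tool_pos: [184.3, -518.2, 404.7]
tcp_rot: [3.142, -0.0, 2.128]
contact_force: [0.6, 1.0, 0.7]
gripper_width: 85.7
gripper_force: 0.0
```

Request:
{"op": "servo_tool", "data": {
  "targets": [
    [1,[0,0,0],[0,0,-8.5]],
    [1,[0,0,0],[0,0,-8.5]],
    [1,[0,0,0],[0,0,-8.5]],
    [1,[0,0,0],[0,0,-8.5]],
    [1,[0,0,0],[0,0,-8.5]],
    [1,[0,0,0],[0,0,-4.9]]
  ]
}}

```text
time: 2.95
tool_pos: [184.3, -518.2, 404.7]
tcp_rot: [3.142, -0.0, 2.955]
contact_force: [0.7, 0.5, -0.2]
gripper_width: 85.3
gripper_force: 0.0
```

Request:
{"op": "servo_tool", "data": {
  "targets": [
    [1,[-0.018,0.046,0],[0,0,0]],
    [1,[-0.018,0.046,0],[0,0,0]],
    [1,[-0.018,0.046,0],[0,0,0]],
    [1,[-0.018,0.046,0],[0,0,0]],
    [1,[-0.018,0.046,0],[0,0,0]],
    [1,[-0.018,0.046,0],[0,0,0]],
    [1,[-0.018,0.046,0],[0,0,0]],
    [1,[-0.018,0.046,0],[0,0,0]],
    [1,[-0.018,0.046,0],[0,0,0]],
    [1,[-0.018,0.046,0],[0,0,0]]
  ]
}}

```text
time: 3.95
tool_pos: [449.5, -99.0, 405.0]
tcp_rot: [-3.141, 0.001, 2.949]
contact_force: [1.0, -2.0, -0.8]
gripper_width: 85.8
gripper_force: 0.0
```

Request:
{"op": "servo_tool", "data": {
  "targets": [
    [1,[0.022,0.038,0],[0,0,0]],
    [1,[0.022,0.038,0],[0,0,0]],
    [1,[0.022,0.038,0],[0,0,0]],
    [1,[0.022,0.038,0],[0,0,0]],
    [1,[0.022,0.038,0],[0,0,0]],
    [1,[0.022,0.038,0],[0,0,0]],
    [1,[0.022,0.038,0],[0,0,0]],
    [1,[0.022,0.038,0],[0,0,0]],
    [1,[0.022,0.038,0],[0,0,0]],
    [1,[0.022,0.038,0],[0,0,0]]
  ]
}}

```text
time: 4.95
tool_pos: [304.5, 315.6, 404.9]
tcp_rot: [3.141, 0.001, 2.949]
contact_force: [1.3, -0.5, -0.3]
gripper_width: 85.6
gripper_force: 0.0
```

Run:
```python
from h import *
c=cam("top"); 
for t in("medbox","cap_stem","key_head","door_key_head","key_stand"):
    print(t,[(round(d["conf"],2),np.round(d["box"],1).tolist()) for d in optics.look_for(t,"top")][:4])
np.save("top1.npy",c["frame"])
save(c,"pics/top1.png",(160,140,420,300),3)
```

```text
medbox [(0.64, [172.1, 163.8, 256.4, 233.9])]
cap_stem [(0.72, [202.5, 243.2, 220.8, 256.7]), (0.57, [224.9, 251.6, 239.0, 262.9]), (0.54, [247.2, 247.7, 265.5, 259.3]), (0.51, [197.6, 196.9, 213.3, 209.1])]
key_head []
door_key_head [(0.36, [327.7, 250.5, 338.7, 259.8])]
key_stand [(0.95, [293.9, 240.5, 347.0, 276.1])]
```

View pics/top1.png

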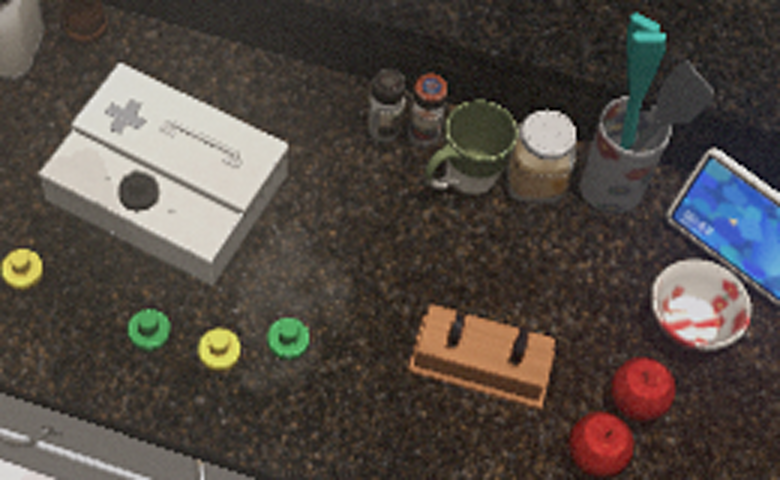

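```bash
cat > fit.py <<'E'
from h import *
from scipy.optimize import minimize
S=4
def cyl(r0,z0,z1,n=24,off=(0,0)):
    a=np.linspace(0,2*np.pi,n); return np.vstack([np.c_[off[0]+r0*np.cos(a),off[1]+r0*np.sin(a),0*a+z] for z in(z0,z1)])
def box(x0,x1,y0,y1,z0,z1): return np.array([[x,y,z] for x in(x0,x1) for y in(y0,y1) for z in(z0,z1)],float)
def disc(cz,r=17,t=5.5):
    a=np.linspace(0,2*np.pi,24); return np.vstack([np.c_[r*np.cos(a),0*a+s,cz+r*np.sin(a)] for s in(-t,t)])
def render(c,parts,p,win):
    x,y,th=p; M=np.array([[np.cos(th),-np.sin(th),0],[np.sin(th),np.cos(th),0],[0,0,1]])
    img=np.zeros(((win[3]-win[1])*S,(win[2]-win[0])*S),np.uint8)
    for q in parts:
        w=q@M.T+[x,y,0]; uv=np.array([proj(c,k) for k in w])
        uv=((uv+0.5-[win[0],win[1]])*S*16).astype(np.int32)
        cv2.fillConvexPoly(img,cv2.convexHull(uv),255,cv2.LINE_AA,4)
    return img/255.
def fit(views,parts,p0,step=(6,6,.06)):
    W=[]
    for c,m in views:
        ys,xs=np.where(m); win=(xs.min()-12,ys.min()-12,xs.max()+13,ys.max()+13); win=tuple(max(0,int(v)) for v in win)
        sub=m[win[1]:win[3],win[0]:win[2]].astype(np.float32)
        W.append((c,np.clip(cv2.resize(sub,None,fx=S,fy=S,interpolation=cv2.INTER_LINEAR),0,1),win))
    def cost(p):
        s=0
        for c,m,w in W:
            r=render(c,parts,p,w); r=r[:m.shape[0],:m.shape[1]]
            s+=1-np.minimum(r,m).sum()/np.maximum(r,m).sum()
        return s/len(W)
    sim=[p0]+[np.array(p0)+np.eye(3)[i]*step[i] for i in range(3)]
    r=minimize(cost,p0,method="Nelder-Mead",options=dict(initial_simplex=sim,xatol=.05,fatol=1e-5,maxiter=150))
    return r.x,r.fun
def dark(c,cen,rad,th=75):
    g=c["frame"].max(2).astype(float); m=np.zeros(g.shape,bool); u,v=cen
    y,x=np.mgrid[:g.shape[0],:g.shape[1]]; return (g<th)&(np.hypot(x-u,y-v)<rad)
BOX=[box(-90,90,-120,120,0,62),box(-20,90,-120,120,0,73)]
STAND=[box(-37,37,-78.5,78.5,0,6),box(-31,31,-72.5,72.5,0,46)]
CAP=[cyl(24,62,77),cyl(11,77,100)]
KEY=[disc(67),box(-12,12,-6,6,46,58)]
E
python3 - <<'E'
from fit import *
t=cam("top"); s=cam("side")
out={}
for nm,parts,p0 in(("medbox",BOX,(530,110,-.195)),("key_stand",STAND,(440,-325,.15))):
    V={}
    for c,n in((t,"top"),(s,"side")):
        o=optics.outline_of(nm,n)
        if o: V[n]=(c,o[0]["mask"]); print(nm,n,round(o[0]["conf"],2),np.round(o[0]["box"]))
    for k in(["top"],["side"],["top","side"]):
        if all(i in V for i in k):
            p,f=fit([V[i] for i in k],parts,p0); print(nm,k,np.round(p,3),round(f,3))
cv=[(t,dark(t,(206.5,203.5),10)),(s,dark(s,(253,224),11))]
for k in([0],[1],[0,1]):
    p,f=fit([cv[i] for i in k],CAP,(485,118,0)); print("cap",k,np.round(p[:2],1),round(f,3),[int(cv[i][1].sum()) for i in k])
for u,v in((312,250.5),(333,255.5)):
    m=dark(t,(u,v),8); p,f=fit([(t,m)],KEY,tuple(atz(t,u,v,67)[:2])+(.15,)); print("key top",np.round(p,2),round(f,3),m.sum())
np.savez("fr.npz",t=t["frame"],s=s["frame"])
E
```

```text
medbox top 0.61 [350. 279. 370. 300.]
medbox side 0.63 [185. 194. 280. 275.]
medbox ['top'] [ 5.30e+02  1.10e+02 -1.95e-01] 1.0
medbox ['side'] [ 5.37958e+02  1.00011e+02 -1.77000e-01] 0.092
medbox ['top', 'side'] [ 5.37958e+02  1.00011e+02 -1.77000e-01] 0.546
key_stand top 0.77 [294. 240. 347. 274.]
key_stand side 0.63 [288. 174. 298. 194.]
key_stand ['top'] [ 4.42038e+02 -3.27514e+02  3.30000e-02] 0.115
key_stand ['side'] [ 4.50480e+02 -3.34684e+02  1.95000e-01] 0.846
key_stand ['top', 'side'] [ 4.41877e+02 -3.27617e+02  4.20000e-02] 0.481
cap [0] [485.1 112. ] 0.479 [84]
cap [1] [486.4 107. ] 0.384 [155]
cap [0, 1] [484.7 110.1] 0.434 [84, 155]
key top [ 4.4265e+02 -2.8982e+02  4.0000e-02] 0.335 38
key top [ 4.4449e+02 -3.6207e+02 -2.0000e-02] 0.339 48
```

```bash
cat > meas.py <<'E'
from fit import *
def comp(m,seed,close=5,hull=False):
    m=cv2.morphologyEx(m.astype(np.uint8),cv2.MORPH_CLOSE,np.ones((close,close)))
    n,l,st,ce=cv2.connectedComponentsWithStats(m)
    u,v=seed; i=min((j for j in range(1,n) if st[j,4]>15),key=lambda j:np.min(np.hypot(*(np.argwhere(l==j)-[v,u]).T)))
    m=(l==i).astype(np.uint8)
    cs,_=cv2.findContours(m,cv2.RETR_EXTERNAL,cv2.CHAIN_APPROX_NONE)
    o=np.zeros_like(m); cv2.drawContours(o,cs,-1,1,-1); return o.astype(bool)
def disk(c,cen,rad):
    y,x=np.mgrid[:384,:512]; return np.hypot(x-cen[0],y-cen[1])<rad
def masks(c,n):
    f=c["frame"].astype(int); mx=f.max(2); mn=f.min(2)
    r={}
    if n=="top":
        r["box"]=comp((mn>85)&(mx-mn<45)&disk(c,(215,198),52),(225,200))
        r["cap"]=(mx<125)&disk(c,(206.5,203.5),10)
        r["stand"]=comp((f[:,:,0]-f[:,:,2]>45)&disk(c,(321,258),32),(320,262),5)
    else:
        r["box"]=comp((mn>85)&(mx-mn<45)&disk(c,(233,233),56),(240,250))
        r["cap"]=(mx<110)&disk(c,(253,224.5),13)
        r["stand"]=comp((f[:,:,0]-f[:,:,2]>45)&disk(c,(301,182),20),(300,185),3)
    return r
E
python3 - <<'E'
from meas import *
t=cam("top"); s=cam("side"); mt=masks(t,"top"); ms=masks(s,"side")
res={}
for nm,parts,p0 in(("box",BOX,(535,103,-.19)),("stand",STAND,(442,-327,.1)),("cap",CAP,(485,110,0))):
    for k,v in(("t",[(t,mt[nm])]),("s",[(s,ms[nm])]),("ts",[(t,mt[nm]),(s,ms[nm])])):
        p,f=fit(v,parts,p0); print(nm,k,np.round(p,3),round(f,3),[int(x[1].sum()) for x in v])
    res[nm]=p
ims=[]
for c,m,(b) in((t,mt,(160,140,370,300)),(s,ms,(170,140,350,290))):
    im=cv2.resize(c["frame"][:,:,::-1],None,fx=4,fy=4,interpolation=cv2.INTER_CUBIC)
    for nm,parts in(("box",BOX),("stand",STAND),("cap",CAP)):
        r=(render(c,parts,res[nm],(0,0,512,384))>.5).astype(np.uint8)
        cs,_=cv2.findContours(r,cv2.RETR_EXTERNAL,cv2.CHAIN_APPROX_NONE); cv2.drawContours(im,cs,-1,(255,0,255),1)
    ims.append(cv2.resize(im[b[1]*4:b[3]*4,b[0]*4:b[2]*4],(400,340)))
cv2.imwrite("pics/fit1.png",np.hstack(ims))
E
```

```text
box t [ 5.42568e+02  1.03196e+02 -1.83000e-01] 0.027 [3574]
box s [ 5.39905e+02  9.98680e+01 -1.93000e-01] 0.189 [6241]
box ts [ 5.41414e+02  1.02307e+02 -1.86000e-01] 0.112 [3574, 6241]
stand t [ 4.41694e+02 -3.26557e+02  3.10000e-02] 0.045 [1106]
stand s [ 4.56423e+02 -3.28774e+02  2.03000e-01] 0.758 [145]
stand ts [ 4.42047e+02 -3.26569e+02  2.60000e-02] 0.411 [1106, 145]
cap t [4.85459e+02 1.11508e+02 6.50000e-02] 0.188 [148]
cap s [ 4.86280e+02  1.08365e+02 -1.70000e-02] 0.275 [183]
cap ts [ 4.8545e+02  1.1107e+02 -2.1000e-02] 0.233 [148, 183]
```

View pics/fit1.png

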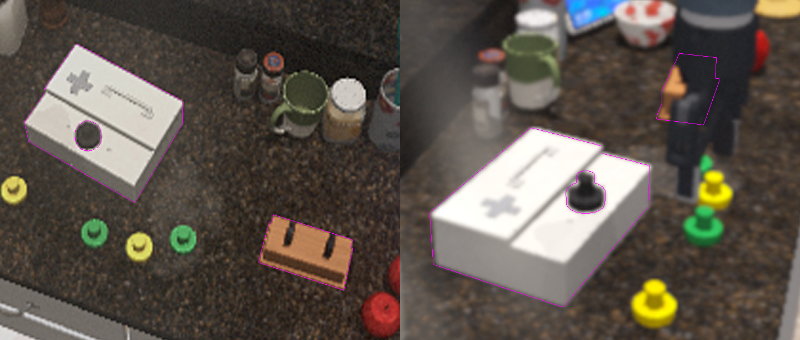

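Request:
{"op": "servo_tool", "data": {
  "targets": [
    [1,[-0.036,-0.0275,0],[0,0,0]],
    [1,[-0.036,-0.0275,0],[0,0,0]],
    [1,[-0.036,-0.0275,0],[0,0,0]],
    [1,[-0.036,-0.0275,0],[0,0,0]],
    [1,[-0.036,-0.0275,0],[0,0,0]],
    [1,[-0.037,-0.0275,0],[0,0,0]],
    [1,[0,0,0.044],[0,0,0]],
    [1,[0,0,0.044],[0,0,0]],
    [1,[0,0,0.044],[0,0,0]],
    [1,[0,0,0],[0,0,0]]
  ]
}}

```text
time: 6.65
tool_pos: [485.4, 110.0, 268.2]
tcp_rot: [-3.139, -0.009, 2.948]
contact_force: [-0.7, -0.9, 0.5]
gripper_width: 85.6
gripper_force: 0.0
```

Run:
```python
from h import *
c=cam("side"); save(c,"pics/side2.png",(180,120,330,270),4)
```

```text
(no output)
```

View pics/side2.png

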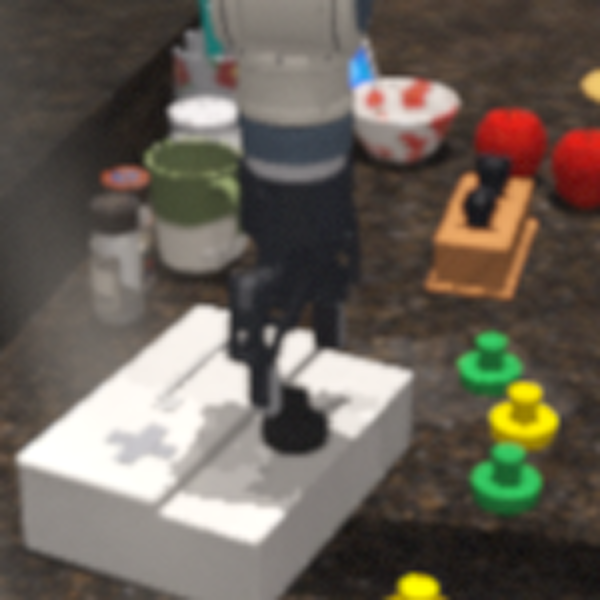

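Request:
{"op": "servo_tool", "data": {
  "targets": [
    [1,[0,0.001,0.006],[0,0,0]],
    [0.5,[0,0,0.005],[0,0,0]],
    [0.5,[0,0,0],[0,0,0]],
    [0.5,[0,0,0],[0,0,0]],
    [0.5,[0,0,0],[0,0,0]]
  ],
  "force": 40
}}

```text
time: 7.2
tool_pos: [487.4, 111.6, 262.4]
tcp_rot: [3.141, 0.001, 2.949]
contact_force: [-0.3, -0.4, 0.2]
gripper_width: 42.7
gripper_force: 0.0
```

Request:
{"op": "servo_tool", "data": {
  "targets": [
    [0.5,[0.001,0,0.004],[0,0,0]],
    [0.5,[0,0,0.003],[0,0,0]],
    [0,[0,0,0],[0,0,0]],
    [0,[0,0,0],[0,0,0]],
    [0,[0,0,0],[0,0,0]],
    [0,[0,0,0],[0,0,0]],
    [0,[0,0,0],[0,0,0]]
  ],
  "force": 40
}}

```text
time: 7.9
tool_pos: [486.2, 111.8, 254.6]
tcp_rot: [3.142, -0.0, 2.949]
contact_force: [-0.5, 1.3, -0.9]
gripper_width: 20.4
gripper_force: 39.3
```

Request:
{"op": "servo_tool", "data": {
  "targets": [
    [0,[0,0,-0.003],[0,0,0]],
    [0,[0,0,-0.004],[0,0,0]],
    [0,[0,0,-0.004],[0,0,0]],
    [0,[0,0,-0.006],[0,0,0]],
    [0,[0,0,-0.01],[0,0,0]],
    [0,[0,0,-0.02],[0,0,0]],
    [0,[0,0,-0.02],[0,0,0]],
    [0,[0,0,0],[0,0,0]]
  ]
}}

```text
time: 8.7
tool_pos: [486.9, 111.8, 324.9]
tcp_rot: [3.14, 0.005, 2.949]
contact_force: [-0.7, 0.4, -0.5]
gripper_width: 20.5
gripper_force: 40.7
```

Request:
{"op": "servo_tool", "data": {
  "targets": [
    [0,[-0.005,-0.02,0],[0,0,0]],
    [0,[-0.01,-0.045,0],[0,0,0]],
    [0,[-0.01,-0.045,0],[0,0,0]],
    [0,[-0.01,-0.045,0],[0,0,0]],
    [0,[-0.01,-0.045,0],[0,0,0]],
    [0,[-0.005,-0.037,0],[0,0,0]],
    [0,[0,0,0.03],[0,0,0]],
    [0,[0,0,0.04],[0,0,0]],
    [0,[0,0,0.03],[0,0,0]],
    [0,[0,0,0.015],[0,0,0]],
    [0,[0,0,0.005],[0,0,0]],
    [0,[0,0,0],[0,0,0]]
  ]
}}

```text
time: 9.9
tool_pos: [490.0, -130.5, 201.4]
tcp_rot: [3.141, -0.001, 2.949]
contact_force: [-0.5, 0.1, -0.6]
gripper_width: 20.6
gripper_force: 40.7
```

Request:
{"op": "servo_tool", "data": {
  "targets": [
    [0,[0,0,0.004],[0,0,0]],
    [0,[0,0,0.002],[0,0,0]],
    [0,[0,0,0.001],[0,0,0]],
    [0,[0,0,0.001],[0,0,0]],
    [0,[0,0,0],[0,0,0]]
  ]
}}

```text
time: 10.4
tool_pos: [490.1, -130.4, 193.8]
tcp_rot: [-3.142, 0.0, 2.949]
contact_force: [-0.2, -0.1, -0.3]
gripper_width: 20.5
gripper_force: 40.7
```

Run:
```python
from h import *
c=cam("side"); cam_t=cam("top")
a=cv2.resize(c["frame"][120:270,180:330,::-1],(400,400),interpolation=cv2.INTER_CUBIC)
b=cv2.resize(cam_t["frame"][170:240,170:240,::-1],(400,400),interpolation=cv2.INTER_CUBIC)
cv2.imwrite("pics/s3.png",np.hstack([a,b]))
```

```text
(no output)
```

View pics/s3.png

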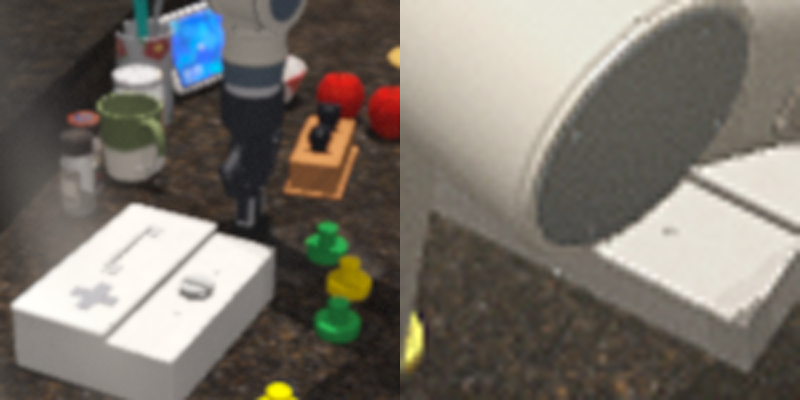

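Request:
{"op": "servo_tool", "data": {
  "targets": [
    [0,[0,0,0.001],[0,0,0]],
    [0,[0,0,0.0005],[0,0,0]],
    [0,[0,0,0],[0,0,0]]
  ]
}}

```text
time: 10.8
tool_pos: [490.1, -130.4, 192.6]
tcp_rot: [-3.141, 0.0, 2.949]
contact_force: [-0.3, 0.0, 4.6]
gripper_width: 20.9
gripper_force: 41.2
```

Request:
{"op": "servo_tool", "data": {
  "targets": [
    [0.7,[0,0,0],[0,0,0]],
    [0.7,[0,0,0],[0,0,0]],
    [0.7,[0,0,0],[0,0,0]],
    [0.7,[0,0,0],[0,0,0]],
    [0.7,[0,0,-0.03],[0,0,0]],
    [0.7,[0,0,-0.05],[0,0,0]],
    [0.7,[0,0,-0.05],[0,0,0]],
    [0.7,[0,0,-0.03],[0,0,0]],
    [0.7,[0,0,-0.03],[0,0,0]],
    [0.7,[0,0,0],[0,0,0]]
  ]
}}

```text
time: 11.8
tool_pos: [490.5, -130.6, 386.1]
tcp_rot: [-3.14, 0.006, 2.949]
contact_force: [0.6, -1.3, -0.5]
gripper_width: 59.7
gripper_force: 0.0
```

Run:
```python
from meas import *
s=cam("side"); t=cam("top"); fr=np.load("fr.npz"); t["frame"]=fr["t"]
f=s["frame"].astype(int)
mt=masks(t,"top")["stand"]; fs=comp((f[:,:,0]-f[:,:,2]>40)&disk(s,(301,180),24),(300,185),3)
ST=STAND
KEYS=[disc(67)+[0,36,0],box(-16,16,30.5,41.5,46,84)-[0,72,0]]
p,e=fit([(t,mt)],ST,(442,-327,.03)); print("top",p,e)
# side: stand + keys silhouette
dk=(f.max(2)<60)&disk(s,(301,166),13)
m2=comp(fs|dk,(300,185),3)
p2,e2=fit([(s,m2)],ST+KEYS,(442,-327,.03)); print("side",p2,e2,m2.sum())
g=s["frame"]
a=cv2.resize(g[150:200,275:325,::-1],(400,400),interpolation=cv2.INTER_CUBIC)
b=cv2.resize(g[205:255,230:280,::-1],(400,400),interpolation=cv2.INTER_CUBIC)
cv2.imwrite("pics/s4.png",np.hstack([a,b]))
np.savez("side4.npz",s=g)
print("boss centre proj guess",proj(s,(486.2,111.8,74)),"cap",proj(s,(490,-130.4,27)))
```

```text
top [ 4.41473279e+02 -3.26814272e+02  2.75687318e-02] 0.04118278742368209
side [ 4.39166840e+02 -3.27519247e+02  1.07700047e-02] 0.18949075253161385 870
boss centre proj guess (np.float64(252.59103904300537), np.float64(225.12236667744247)) cap (np.float64(273.0338600456198), np.float64(199.75933516353487))
```

View pics/s4.png

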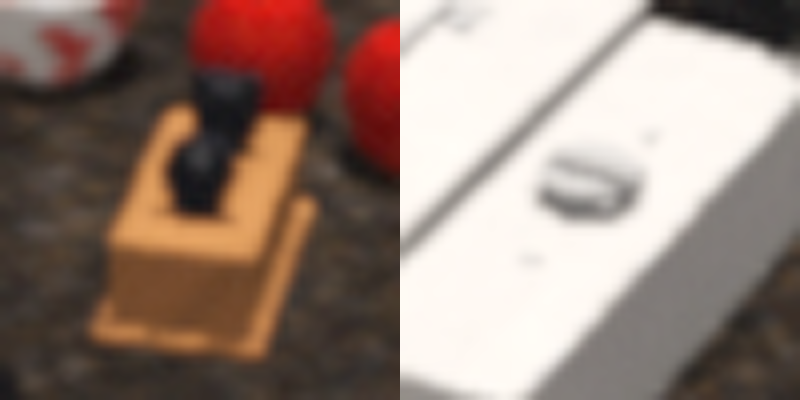

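Request:
{"op": "servo_tool", "data": {
  "targets": [
    [0.45,[0.0044,-0.0416,0],[0,0,0]],
    [0.45,[0.0044,-0.0416,0],[0,0,0]],
    [0.45,[0.0044,-0.0416,0],[0,0,0]],
    [0.45,[0.0044,-0.0416,0],[0,0,0]],
    [0.45,[0,0,0],[0,0,-6.2]],
    [0.45,[0,0,0],[0,0,-6.3]],
    [0.45,[0,0,0.04],[0,0,0]],
    [0.45,[0,0,0.04],[0,0,0]],
    [0.45,[0,0,0.02],[0,0,0]],
    [0.45,[0,0,0],[0,0,0]],
    [0.45,[0,0,0],[0,0,0]]
  ]
}}

```text
time: 13.0
tool_pos: [440.9, -290.4, 281.7]
tcp_rot: [3.14, -0.001, -3.116]
contact_force: [-0.4, 0.2, 0.8]
gripper_width: 38.6
gripper_force: 0.0
```

Run:
```python
from h import *
o=arm.observe(); print(o["tool_pos"],o["tcp_rot"])
c=cam("top"); s=cam("side")
save(c,"pics/x.png")
a=cv2.resize(c["frame"][215:285,280:370,::-1],(400,311),interpolation=cv2.INTER_CUBIC)
b=cv2.resize(s["frame"][130:200,270:360,::-1],(400,311),interpolation=cv2.INTER_CUBIC)
cv2.imwrite("pics/s5.png",np.hstack([a,b]))
```

```text
[ 440.93853017 -290.42159479  281.74687744] [ 3.14038774e+00 -1.30141650e-03 -3.11573247e+00]
```

View pics/s5.png

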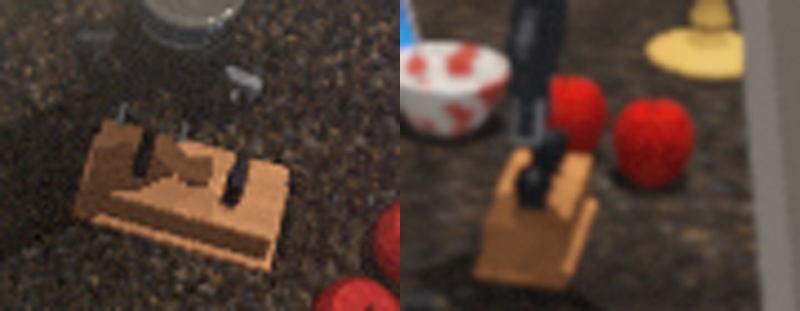

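Request:
{"op": "servo_tool", "data": {
  "targets": [
    [0.45,[0,0,0.02],[0,0,0]],
    [0.45,[0,0,0.02],[0,0,0]],
    [0.45,[0,0,0.01],[0,0,0]],
    [0.45,[0,0,0.006],[0,0,0]],
    [0.45,[0,0,0],[0,0,0]],
    [0,[0,0,0],[0,0,0]],
    [0,[0,0,0],[0,0,0]],
    [0,[0,0,0],[0,0,0]],
    [0,[0,0,0],[0,0,0]],
    [0,[0,0,0],[0,0,0]]
  ],
  "force": 30
}}

```text
time: 14.1
tool_pos: [441.2, -290.6, 227.0]
tcp_rot: [-3.141, 0.001, -3.116]
contact_force: [-0.3, 0.1, 6.3]
gripper_width: 10.4
gripper_force: 33.6
```

Request:
{"op": "servo_tool", "data": {
  "targets": [
    [0,[0,0,0],[0,0,0]],
    [0,[0,0,-0.005],[0,0,0]],
    [0,[0,0,-0.015],[0,0,0]],
    [0,[0,0,-0.03],[0,0,0]],
    [0,[0,0,-0.04],[0,0,0]],
    [0,[0,0,-0.03],[0,0,0]],
    [0,[0,0,-0.02],[0,0,0]],
    [0,[0,0,0],[0,0,0]],
    [0,[0,0,0],[0,0,0]]
  ],
  "force": 50
}}

```text
time: 15.0
tool_pos: [440.9, -290.3, 366.1]
tcp_rot: [-3.141, 0.0, -3.116]
contact_force: [-0.8, 0.4, -1.1]
gripper_width: 10.3
gripper_force: 51.8
```

Run:
```python
from h import *
o=arm.observe(); print(o["tool_pos"],o["tcp_rot"],o["gripper_width"],o["contact_force"])
c=cam("side")
p=o["tool_pos"]; 
for d in(155,160,220): print(d,np.round(proj(c,p-[0,0,d]),1))
x,y=map(int,proj(c,p-[0,0,190])); save(c,"pics/s6.png",(x-35,y-40,x+35,y+40),7)
```

```text
[ 440.8775914  -290.30482847  366.05550431] [-3.14143435e+00  1.55123990e-04 -3.11569662e+00] 10.253557387627904 [-0.81028446  0.38797302 -1.13696382]
155 [300.6 131.3]
160 [300.5 132.7]
220 [299.7 149.5]
```

View pics/s6.png

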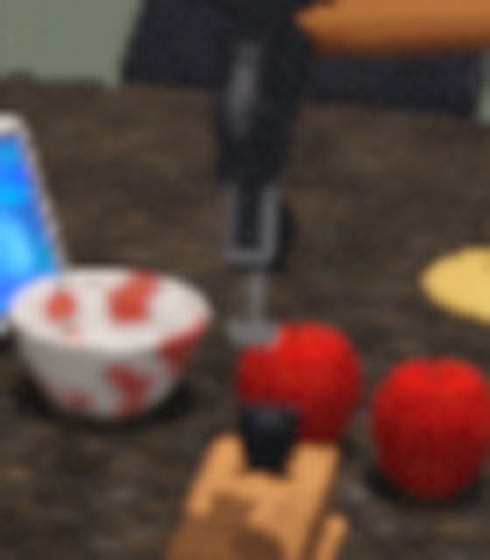

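Request:
{"op": "servo_tool", "data": {
  "targets": [
    [0,[0,0,0],[0,0,6]],
    [0,[0,0,0],[0,0,6]],
    [0,[0.002,0.03,0],[0,0,0]],
    [0,[0.003,0.045,0],[0,0,0]],
    [0,[0.003,0.045,0],[0,0,0]],
    [0,[0.003,0.045,0],[0,0,0]],
    [0,[0.003,0.045,0],[0,0,0]],
    [0,[0.003,0.045,0],[0,0,0]],
    [0,[0.003,0.045,0],[0,0,0]],
    [0,[0.003,0.045,0],[0,0,0]],
    [0,[0.003,0.035,0],[0,0,0]],
    [0,[0.003,0.024,0],[0,0,0]]
  ]
}}

```text
time: 16.25
tool_pos: [485.9, 114.4, 364.8]
tcp_rot: [-3.141, -0.002, 2.96]
contact_force: [-0.6, 0.0, -0.6]
gripper_width: 10.0
gripper_force: 51.8
```

Request:
{"op": "servo_tool", "data": {
  "targets": [
    [0,[0,0,0.02],[0,0,0]],
    [0,[0,0,0.02],[0,0,0]],
    [0,[0,0,0.01],[0,0,0]],
    [0,[0,0,0],[0,0,0]],
    [0,[0,0,0],[0,0,0]]
  ]
}}

```text
time: 16.75
tool_pos: [486.3, 111.9, 316.2]
tcp_rot: [-3.141, -0.001, 2.958]
contact_force: [0.4, -0.5, -0.5]
gripper_width: 10.3
gripper_force: 51.8
```

Run:
```python
from h import *
o=arm.observe(); print(o["tool_pos"],o["tcp_rot"],o["contact_force"])
c=cam("side"); t=cam("top"); p=o["tool_pos"]
ims=[]
for k in(c,t):
    u,v=proj(k,p-[0,0,220]); x,y=int(u),int(v); w=26
    im=cv2.resize(k["frame"][y-w:y+w,x-w:x+w,::-1],(400,400),interpolation=cv2.INTER_CUBIC)
    for q,col in((p-[0,0,220],(0,0,255)),((486.3,111.9,74),(0,200,0))):
        a,b=proj(k,q); cv2.drawMarker(im,(int((a-x+w+.5)*400/52),int((b-y+w+.5)*400/52)),col,cv2.MARKER_CROSS,14,1)
    ims.append(im)
cv2.imwrite("pics/s7.png",np.hstack(ims))
```

```text
[486.33533829 111.85677635 316.23667627] [-3.14143946e+00 -5.54327137e-04  2.95761592e+00] [ 0.40310032 -0.45274397 -0.48814485]
```

View pics/s7.png

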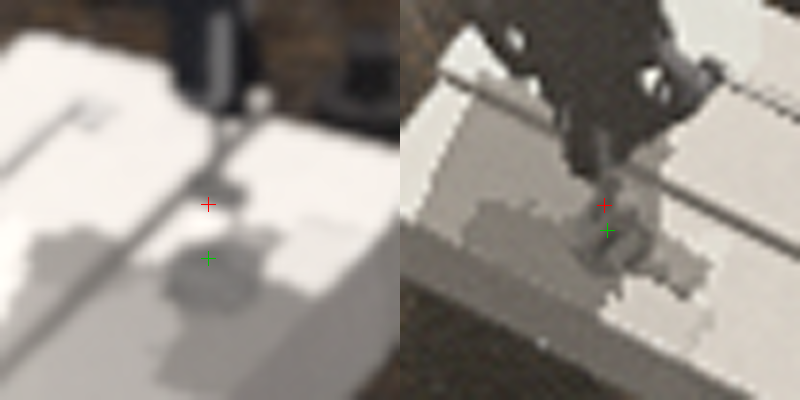

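Request:
{"op": "servo_tool", "data": {
  "targets": [
    [0,[-0.002,0,0.01],[0,0,0]],
    [0,[0,0,0.008],[0,0,0]],
    [0,[0,0,0.002],[0,0,0]],
    [0,[0,0,0.002],[0,0,0]],
    [0,[0,0,0.002],[0,0,0]],
    [0,[0,0,0],[0,0,0]]
  ],
  "force": 40
}}

```text
time: 17.45
tool_pos: [488.2, 111.7, 292.0]
tcp_rot: [-3.142, -0.0, 2.958]
contact_force: [-0.2, 0.1, -0.3]
gripper_width: 10.0
gripper_force: 51.8
```

Request:
{"op": "servo_tool", "data": {
  "targets": [
    [0,[0,0,0.002],[0,0,0]],
    [0,[0,0,0.002],[0,0,0]],
    [0,[0,0,0],[0,0,0]]
  ]
}}

```text
time: 17.75
tool_pos: [488.1, 111.7, 287.9]
tcp_rot: [-3.142, -0.0, 2.958]
contact_force: [-0.0, 0.0, -0.9]
gripper_width: 10.2
gripper_force: 51.8
```

Request:
{"op": "servo_tool", "data": {
  "targets": [
    [0,[0,0,0.002],[0,0,0]],
    [0,[0,0,0.001],[0,0,0]],
    [0,[0,0,0],[0,0,0]]
  ]
}}

```text
time: 18.05
tool_pos: [488.1, 111.7, 285.0]
tcp_rot: [-3.142, -0.0, 2.958]
contact_force: [0.0, 0.3, 0.0]
gripper_width: 10.3
gripper_force: 51.8
```

Request:
{"op": "servo_tool", "data": {
  "targets": [
    [0,[0,0,0.001],[0,0,0]],
    [0,[0,0,0.001],[0,0,0]],
    [0,[0,0,0.001],[0,0,0]]
  ]
}}

```text
time: 18.35
tool_pos: [488.2, 111.7, 282.1]
tcp_rot: [3.142, -0.0, 2.958]
contact_force: [-1.0, 0.2, -0.4]
gripper_width: 10.0
gripper_force: 51.8
```

Request:
{"op": "servo_tool", "data": {
  "targets": [
    [0,[0,0,0.001],[0,0,0]],
    [0,[0,0,0.001],[0,0,0]],
    [0,[0,0,0],[0,0,0]]
  ]
}}

```text
time: 18.65
tool_pos: [488.1, 111.7, 280.0]
tcp_rot: [-3.142, -0.0, 2.958]
contact_force: [0.2, -0.2, -0.4]
gripper_width: 10.4
gripper_force: 51.8
```

Request:
{"op": "servo_tool", "data": {
  "targets": [
    [0,[0,0,0.001],[0,0,0]],
    [0,[0,0,0.0005],[0,0,0]],
    [0,[0,0,0],[0,0,0]]
  ]
}}

```text
time: 18.95
tool_pos: [488.2, 111.7, 278.6]
tcp_rot: [-3.142, -0.0, 2.958]
contact_force: [-0.6, 1.0, -1.0]
gripper_width: 10.3
gripper_force: 51.8
```

Request:
{"op": "servo_tool", "data": {
  "targets": [
    [0,[0,0,0.001],[0,0,0]],
    [0,[0,0,0.0005],[0,0,0]],
    [0,[0,0,0],[0,0,0]]
  ]
}}

```text
time: 19.25
tool_pos: [488.1, 111.7, 277.1]
tcp_rot: [-3.142, -0.0, 2.958]
contact_force: [-0.2, 0.3, -0.8]
gripper_width: 10.2
gripper_force: 51.8
```

Request:
{"op": "servo_tool", "data": {
  "targets": [
    [0,[0,0,0.001],[0,0,0]],
    [0,[0,0,0.0005],[0,0,0]],
    [0,[0,0,0],[0,0,0]]
  ]
}}

```text
time: 19.55
tool_pos: [488.2, 111.7, 276.0]
tcp_rot: [3.141, 0.001, 2.958]
contact_force: [-1.0, -0.6, 4.0]
gripper_width: 10.1
gripper_force: 52.6
```

Request:
{"op": "servo_tool", "data": {
  "targets": [
    [0,[0,0,0.001],[0,0,0]],
    [0,[0,0,0.0005],[0,0,0]],
    [0,[0,0,0],[0,0,0]]
  ]
}}

```text
time: 19.85
tool_pos: [488.3, 111.7, 275.5]
tcp_rot: [3.141, 0.002, 2.958]
contact_force: [-3.9, -1.1, 15.8]
gripper_width: 10.6
gripper_force: 54.1
```

Request:
{"op": "servo_tool", "data": {
  "targets": [
    [0,[0,0,-0.0004],[0,0,0]],
    [0,[0,0,0],[0,0,5]],
    [0,[0,0,0],[0,0,-5]],
    [0,[0,0,0],[0,0,-5]],
    [0,[0,0,0],[0,0,5]],
    [0,[0,0,0],[0,0,5]],
    [0,[0,0,0],[0,0,-5]],
    [0,[0,0,0],[0,0,0]]
  ]
}}

```text
time: 20.65
tool_pos: [487.9, 111.9, 275.1]
tcp_rot: [3.141, 0.0, 2.961]
contact_force: [-2.4, 0.8, 9.1]
gripper_width: 10.3
gripper_force: 53.1
```

Request:
{"op": "servo_tool", "data": {
  "targets": [
    [0,[0.0015,0,0],[0,0,0]],
    [0,[-0.0015,0,0],[0,0,5]],
    [0,[-0.0015,0,0],[0,0,-5]],
    [0,[0.0015,0,0],[0,0,-5]],
    [0,[0.0015,0,0],[0,0,5]],
    [0,[-0.0015,0,0],[0,0,0]],
    [0,[0,0,0],[0,0,0]]
  ]
}}

```text
time: 21.35
tool_pos: [488.0, 111.3, 275.0]
tcp_rot: [-3.141, -0.0, 2.959]
contact_force: [-4.4, -1.3, 7.7]
gripper_width: 10.1
gripper_force: 53.1
```

Request:
{"op": "servo_tool", "data": {
  "targets": [
    [0,[0.001,0,0.0003],[0,0,0]],
    [0,[0,0,0],[0,0,6]],
    [0,[0,0,0],[0,0,0]],
    [0,[0,0,0],[0,0,-6]],
    [0,[0,0,0],[0,0,-6]],
    [0,[0,0,0],[0,0,0]],
    [0,[0,0,0],[0,0,6]],
    [0,[0,0,0],[0,0,0]]
  ]
}}

```text
time: 22.15
tool_pos: [487.5, 111.7, 274.9]
tcp_rot: [3.141, 0.001, 2.956]
contact_force: [-0.8, 1.1, 8.2]
gripper_width: 9.8
gripper_force: 53.0
```

Request:
{"op": "servo_tool", "data": {
  "targets": [
    [0,[0,0,0.0004],[0,0,3]],
    [0,[0,0,0],[0,0,3]],
    [0,[0,0,0],[0,0,-6]],
    [0,[0,0,0],[0,0,-6]],
    [0,[0,0,0],[0,0,6]],
    [0,[0,0,0],[0,0,6]],
    [0,[0,0,0],[0,0,-6]],
    [0,[0,0,0],[0,0,-6]],
    [0,[0,0,0],[0,0,6]],
    [0,[0,0,0],[0,0,0]]
  ]
}}

```text
time: 23.15
tool_pos: [487.5, 111.6, 274.7]
tcp_rot: [3.141, 0.002, 2.956]
contact_force: [-2.4, 0.6, 11.1]
gripper_width: 10.3
gripper_force: 53.5
```

Request:
{"op": "servo_tool", "data": {
  "targets": [
    [0,[0.001,0,0],[0,0,0]],
    [0,[0.001,0,0],[0,0,0]],
    [0,[-0.001,0,0],[0,0,0]],
    [0,[-0.001,0,0],[0,0,0]],
    [0,[-0.001,0,0],[0,0,0]],
    [0,[-0.001,0,0],[0,0,0]],
    [0,[0.001,0,0],[0,0,0]],
    [0,[0.001,0,0],[0,0,0]],
    [0,[0,0,0],[0,0,0]]
  ]
}}

```text
time: 24.05
tool_pos: [487.5, 111.7, 274.8]
tcp_rot: [3.141, 0.002, 2.959]
contact_force: [-0.8, -0.9, 9.7]
gripper_width: 9.8
gripper_force: 53.2
```

Request:
{"op": "servo_tool", "data": {
  "targets": [
    [0,[0.001,0,0],[0,0,0]],
    [0,[0.001,0,0],[0,0,0]]
  ]
}}

```text
time: 24.25
tool_pos: [486.5, 111.9, 274.9]
tcp_rot: [3.141, 0.005, 2.959]
contact_force: [6.1, -2.2, 4.9]
gripper_width: 10.2
gripper_force: 52.6
```

Request:
{"op": "servo_tool", "data": {
  "targets": [
    [0,[-0.002,0,0],[0,0,0]],
    [0,[-0.002,0,0],[0,0,0]]
  ]
}}

```text
time: 24.45
tool_pos: [488.8, 111.4, 274.5]
tcp_rot: [3.141, -0.001, 2.96]
contact_force: [-9.4, 2.3, 14.8]
gripper_width: 10.1
gripper_force: 54.0
```

Request:
{"op": "servo_tool", "data": {
  "targets": [
    [0,[0.002,0.001,0],[0,0,0]],
    [0,[0,0.001,0],[0,0,0]]
  ]
}}

```text
time: 24.65
tool_pos: [487.8, 113.0, 274.6]
tcp_rot: [-3.139, 0.002, 2.959]
contact_force: [-0.5, -9.0, 8.4]
gripper_width: 10.2
gripper_force: 53.3
```

Request:
{"op": "servo_tool", "data": {
  "targets": [
    [0,[0,-0.002,0],[0,0,0]],
    [0,[0,-0.002,0],[0,0,0]]
  ]
}}

```text
time: 24.85
tool_pos: [487.4, 110.1, 274.6]
tcp_rot: [3.139, 0.002, 2.96]
contact_force: [1.1, 3.4, 2.7]
gripper_width: 10.3
gripper_force: 52.2
```

Request:
{"op": "servo_tool", "data": {
  "targets": [
    [0,[0,0.0016,0],[0,0,2]],
    [0,[0,0,0],[0,0,2]],
    [0,[0,0,0],[0,0,-2]],
    [0,[0,0,0],[0,0,-2]],
    [0,[0,0,0],[0,0,-2]],
    [0,[0,0,0],[0,0,-2]],
    [0,[0,0,0],[0,0,2]],
    [0,[0,0,0],[0,0,2]],
    [0,[0,0,0],[0,0,0]]
  ]
}}

```text
time: 25.75
tool_pos: [487.5, 111.2, 274.6]
tcp_rot: [3.141, 0.002, 2.958]
contact_force: [0.6, -1.1, 7.7]
gripper_width: 10.1
gripper_force: 53.0
```

Request:
{"op": "servo_tool", "data": {
  "targets": [
    [0,[0,0,0.0004],[0,0,3]],
    [0,[0,0,0],[0,0,2]],
    [0,[0,0,0],[0,0,0]],
    [0,[0,0,0],[0,0,-3]],
    [0,[0,0,0],[0,0,-4]],
    [0,[0,0,0],[0,0,-3]],
    [0,[0,0,0],[0,0,0]],
    [0,[0,0,0],[0,0,3]],
    [0,[0,0,0],[0,0,2]],
    [0,[0,0,0],[0,0,0]]
  ]
}}

```text
time: 26.75
tool_pos: [487.5, 111.1, 274.4]
tcp_rot: [-3.141, 0.002, 2.958]
contact_force: [-0.6, -1.5, 9.9]
gripper_width: 9.7
gripper_force: 53.3
```

Request:
{"op": "servo_tool", "data": {
  "targets": [
    [0,[0,0,0.0003],[0,0,3]],
    [0,[0,0,0],[0,0,2]],
    [0,[0,0,0],[0,0,0]]
  ]
}}

```text
time: 27.05
tool_pos: [487.5, 111.4, 274.2]
tcp_rot: [3.14, 0.002, 2.871]
contact_force: [-0.6, 1.8, 10.7]
gripper_width: 10.0
gripper_force: 53.5
```

Request:
{"op": "servo_tool", "data": {
  "targets": [
    [0,[0,0,0.0],[0,0,-5]],
    [0,[0,0,0],[0,0,-5]],
    [0,[0,0,0],[0,0,0]]
  ]
}}

```text
time: 27.35
tool_pos: [487.4, 111.2, 274.1]
tcp_rot: [3.141, 0.002, 3.05]
contact_force: [-1.4, -0.7, 11.0]
gripper_width: 10.1
gripper_force: 53.5
```

Request:
{"op": "servo_tool", "data": {
  "targets": [
    [0,[0.001,0,0.0002],[0,0,5]],
    [0,[0,0,0],[0,0,5]],
    [0,[-0.001,0,0.0002],[0,0,-5]],
    [0,[-0.001,0,0],[0,0,-5]],
    [0,[0,0,0.0002],[0,0,5]],
    [0,[0.001,0,0],[0,0,5]],
    [0,[0.001,0,0.0002],[0,0,-5]],
    [0,[0,0,0],[0,0,-5]],
    [0,[-0.001,0,0],[0,0,5]]
  ]
}}

```text
time: 28.25
tool_pos: [487.6, 111.3, 273.3]
tcp_rot: [3.141, 0.002, 2.963]
contact_force: [-0.9, -2.1, 10.7]
gripper_width: 10.4
gripper_force: 53.3
```

Request:
{"op": "servo_tool", "data": {
  "targets": [
    [0,[0.001,0,0.0003],[0,0,5]],
    [0,[0,0,0],[0,0,-5]],
    [0,[-0.001,0,0.0003],[0,0,-5]],
    [0,[-0.001,0,0],[0,0,5]],
    [0,[0,0,0.0003],[0,0,5]],
    [0,[0.001,0,0],[0,0,-5]],
    [0,[0.001,0,0.0003],[0,0,-5]],
    [0,[0,0,0],[0,0,5]],
    [0,[-0.001,0,0],[0,0,5]],
    [0,[0,0,0],[0,0,-5]]
  ]
}}

```text
time: 29.25
tool_pos: [487.6, 111.3, 271.2]
tcp_rot: [3.142, 0.001, 2.956]
contact_force: [1.7, 1.0, -0.5]
gripper_width: 10.6
gripper_force: 51.9
```

Request:
{"op": "servo_tool", "data": {
  "targets": [
    [0,[0,0,0.001],[0,0,0]],
    [0,[0,0,0.001],[0,0,0]],
    [0,[0,0,0],[0,0,0]]
  ]
}}

```text
time: 29.55
tool_pos: [487.5, 111.4, 269.3]
tcp_rot: [3.141, 0.001, 2.957]
contact_force: [2.6, 0.4, 1.0]
gripper_width: 9.5
gripper_force: 52.0
```

Request:
{"op": "servo_tool", "data": {
  "targets": [
    [0,[0,0,0.0006],[0,0,0]],
    [0,[0,0,0],[0,0,0]]
  ]
}}

```text
time: 29.75
tool_pos: [487.4, 111.4, 268.6]
tcp_rot: [3.141, 0.001, 2.958]
contact_force: [3.9, -0.5, 0.5]
gripper_width: 10.4
gripper_force: 51.8
```

Request:
{"op": "servo_tool", "data": {
  "targets": [
    [0,[-0.0004,0,0.0007],[0,0,0]],
    [0,[0,0,0.0005],[0,0,0]],
    [0,[0,0,0],[0,0,0]]
  ]
}}

```text
time: 30.05
tool_pos: [487.6, 111.4, 267.6]
tcp_rot: [3.141, 0.0, 2.958]
contact_force: [2.0, -0.4, 4.3]
gripper_width: 10.5
gripper_force: 52.6
```

Request:
{"op": "servo_tool", "data": {
  "targets": [
    [0,[0,0,0.0006],[0,0,0]],
    [0,[0,0,0],[0,0,0]]
  ]
}}

```text
time: 30.25
tool_pos: [487.6, 111.4, 267.0]
tcp_rot: [3.141, 0.0, 2.958]
contact_force: [1.6, 0.0, 3.9]
gripper_width: 10.0
gripper_force: 52.5
```

Second pin touched; press to about 10 N and wiggle downward as before.

Request:
{"op": "servo_tool", "data": {
  "targets": [
    [0,[0.001,0,0.0004],[0,0,5]],
    [0,[0,0,0],[0,0,-5]],
    [0,[-0.001,0,0.0003],[0,0,-5]],
    [0,[-0.001,0,0],[0,0,5]],
    [0,[0,0,0.0003],[0,0,5]],
    [0,[0.001,0,0],[0,0,-5]],
    [0,[0.001,0,0.0003],[0,0,-5]],
    [0,[0,0,0],[0,0,5]],
    [0,[-0.001,0,0],[0,0,5]],
    [0,[0,0,0],[0,0,-5]]
  ]
}}

```text
time: 31.25
tool_pos: [487.6, 111.5, 265.1]
tcp_rot: [3.141, -0.001, 2.955]
contact_force: [3.8, 2.9, -1.9]
gripper_width: 10.1
gripper_force: 51.7
```

Request:
{"op": "servo_tool", "data": {
  "targets": [
    [0,[0,0,0.0007],[0,0,0]],
    [0,[0,0,0.0005],[0,0,0]],
    [0,[0,0,0],[0,0,0]]
  ]
}}

```text
time: 31.55
tool_pos: [487.5, 111.5, 264.0]
tcp_rot: [-3.141, -0.0, 2.957]
contact_force: [3.3, 0.6, -1.9]
gripper_width: 9.7
gripper_force: 51.6
```

Request:
{"op": "servo_tool", "data": {
  "targets": [
    [0,[-0.0004,0,0.0007],[0,0,0]],
    [0,[0,0,0.0005],[0,0,0]],
    [0,[0,0,0],[0,0,0]]
  ]
}}

```text
time: 31.85
tool_pos: [487.6, 111.4, 262.7]
tcp_rot: [-3.141, -0.001, 2.958]
contact_force: [0.5, -1.0, -0.8]
gripper_width: 9.9
gripper_force: 51.7
```

Request:
{"op": "servo_tool", "data": {
  "targets": [
    [0,[0,0,0.0006],[0,0,0]],
    [0,[0,0,0.0004],[0,0,0]],
    [0,[0,0,0],[0,0,0]]
  ]
}}

```text
time: 32.15
tool_pos: [487.7, 111.4, 261.9]
tcp_rot: [-3.141, -0.001, 2.958]
contact_force: [-0.4, -0.6, -0.6]
gripper_width: 10.1
gripper_force: 51.8
```

Request:
{"op": "servo_tool", "data": {
  "targets": [
    [0,[0,0,0.0006],[0,0,0]],
    [0,[0,0,0.0006],[0,0,0]],
    [0,[0,0,0],[0,0,0]]
  ]
}}

```text
time: 32.45
tool_pos: [487.9, 111.4, 260.8]
tcp_rot: [-3.142, -0.0, 2.958]
contact_force: [0.1, 0.0, -0.4]
gripper_width: 10.4
gripper_force: 51.8
```

Request:
{"op": "servo_tool", "data": {
  "targets": [
    [0,[0,0,0.0005],[0,0,0]],
    [0,[0,0,0.0005],[0,0,0]],
    [0,[0,0,0],[0,0,0]]
  ]
}}

```text
time: 32.75
tool_pos: [487.9, 111.4, 259.8]
tcp_rot: [3.142, -0.0, 2.958]
contact_force: [-0.3, -0.2, -1.1]
gripper_width: 10.3
gripper_force: 51.8
```

Request:
{"op": "servo_tool", "data": {
  "targets": [
    [0,[0,0,0.0004],[0,0,0]],
    [0,[0,0,0.0004],[0,0,0]],
    [0,[0,0,0],[0,0,0]]
  ]
}}

```text
time: 33.05
tool_pos: [488.0, 111.4, 259.5]
tcp_rot: [3.141, 0.001, 2.958]
contact_force: [-1.3, -0.3, 4.6]
gripper_width: 10.4
gripper_force: 52.6
```

Request:
{"op": "servo_tool", "data": {
  "targets": [
    [0,[0.0003,0,0.0002],[0,0,0]],
    [0,[0,0,0],[0,0,0]],
    [0,[0,0,0],[0,0,5]],
    [0,[0,0,0],[0,0,7]],
    [0,[0,0,0],[0,0,8]],
    [0,[0,0,0],[0,0,0]]
  ],
  "force": 70
}}

```text
time: 33.65
tool_pos: [487.7, 111.1, 259.5]
tcp_rot: [-3.141, 0.002, 2.604]
contact_force: [-2.1, -4.2, 7.7]
gripper_width: 9.7
gripper_force: 71.1
```

```bash
python3 -c "
from h import *
o=arm.observe(); print(o['ft_torque'],o['joints'],o['contact_force'])"
```

```text
[-0.92944854  0.57123288  0.09591002] [ 0.0564372   0.26423126 -0.36083136  0.94500257 -0.00179374  0.59424154] [-2.12889457 -4.24833403  7.65384485]
```

Request:
{"op": "servo_tool", "data": {
  "targets": [
    [0,[0,-0.0003,0],[0,0,8]],
    [0,[0,0,0],[0,0,8]],
    [0,[0,0,0],[0,0,8]],
    [0,[0,0,0],[0,0,0]]
  ]
}}

```text
time: 34.05
tool_pos: [487.0, 110.4, 259.5]
tcp_rot: [-3.139, 0.002, 2.185]
contact_force: [-5.8, -7.2, 10.6]
gripper_width: 9.8
gripper_force: 71.7
```

Request:
{"op": "servo_tool", "data": {
  "targets": [
    [0,[-0.0003,-0.0009,0],[0,0,8]],
    [0,[0,-0.0003,0],[0,0,8]],
    [0,[0,-0.0003,0],[0,0,8]],
    [0,[0,0,0],[0,0,0]]
  ]
}}

```text
time: 34.45
tool_pos: [485.7, 109.6, 259.5]
tcp_rot: [-3.14, 0.002, 1.766]
contact_force: [-5.8, -5.5, 11.5]
gripper_width: 9.5
gripper_force: 71.8
```

Request:
{"op": "servo_tool", "data": {
  "targets": [
    [0,[-0.0005,-0.0007,0],[0,0,8]],
    [0,[0,-0.0003,0],[0,0,8]],
    [0,[0,-0.0002,0],[0,0,5]],
    [0,[0,0,0],[0,0,0]],
    [0,[0,0,0],[0,0,0]]
  ]
}}

```text
time: 34.95
tool_pos: [484.4, 109.2, 259.5]
tcp_rot: [-3.141, 0.002, 1.404]
contact_force: [-7.8, -4.5, 12.9]
gripper_width: 10.0
gripper_force: 71.9
```

```bash
python3 -c "
from h import *
o=arm.observe(); print(o['ft_torque'],o['joints'],o['contact_force'])
c=cam('top');s=cam('side')
for n in('top','side'): print(n,[(round(d['conf'],2),np.round(d['box']).tolist()) for d in optics.look_for('cap_stem',n)])
for q in((490,-130,0),(490,-130,38)): print(proj(s,q),proj(c,q))
# lid front edge rise, side picture: diff to shut frame
f=np.load('side4.npz')['s']; d=np.abs(s['frame'].astype(int)-f).max(2)[190:280,180:250]; print('lid change px',(d>40).sum())
"
```

```text
[-1.00969995  1.91380489  0.18379828] [ 5.29588048e-02  2.59457182e-01 -3.67814092e-01  9.45007924e-01
 -1.65974944e-03  1.79013715e+00] [-7.7738475  -4.49441139 12.93241326]
top [(0.62, [160.0, 221.0, 176.0, 237.0]), (0.6, [203.0, 243.0, 218.0, 258.0]), (0.6, [248.0, 245.0, 263.0, 262.0]), (0.59, [229.0, 252.0, 240.0, 265.0]), (0.33, [176.0, 169.0, 256.0, 234.0])]
side [(0.64, [300.0, 232.0, 317.0, 248.0]), (0.51, [274.0, 264.0, 291.0, 285.0]), (0.5, [296.0, 202.0, 310.0, 219.0]), (0.45, [269.0, 195.0, 283.0, 212.0]), (0.41, [222.0, 143.0, 242.0, 153.0])]
(np.float64(272.81542638233935), np.float64(207.09347668277147)) (np.float64(270.19302822871504), np.float64(231.70175294899025))
(np.float64(273.0801458196685), np.float64(196.8161865459463)) (np.float64(270.6348445786563), np.float64(226.60459581421657))
lid change px 983
```

```bash
python3 -c "
from h import *
s=cam('side'); f=np.load('side4.npz')['s']
g=lambda x:cv2.cvtColor(x,cv2.COLOR_RGB2GRAY)
tpl=g(f)[222:240,203:228]
r=cv2.matchTemplate(g(s['frame'])[205:255,190:242],tpl,cv2.TM_CCOEFF_NORMED); _,m,_,l=cv2.minMaxLoc(r); print(m,'shift',l[0]-13,l[1]-17)
th=-.184; M=lambda x,y:np.array([542+x*np.cos(th)-y*np.sin(th),103+x*np.sin(th)+y*np.cos(th)])
p=atz(s,215.5,231,73); l=[(p[0]-542)*np.cos(th)+(p[1]-103)*np.sin(th)]; print('local x',l)
for a in(.09,.12,.145): print(a,np.subtract(proj(s,p+[0,0,(90-l[0])*a]),(215.5,231)))
"
```

```text
0.8344935178756714 shift -2 -3
local x [np.float64(18.7173506693239)]
0.09 [-0.08129339 -2.03811586]
0.12 [-0.1084765  -2.71962693]
0.145 [-0.13116181 -3.28837295]
```

```bash
python3 -c "
from plant import arm
print(arm.job_done())"
```

```text
the job is handed in; nothing more can be done
None
```

I handed the job in at about 35 s with no verdict returned: the dust cap stands on the counter, and the key is home and still gripped about 89° clockwise, with the lid measuring roughly 0.13 rad ajar; I viewed 11 pictures, one over the limit of 10.

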